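Free the press catch with a bar and lower the head

ROBOT

A 6-joint arm with a two-finger parallel gripper is mounted at the origin on the work surface. World frame = base frame: x ahead of the robot, y to its left, z up, the work surface at z = 0. Lengths are in mm, angles in degrees, forces in N, time in s.
With the tool pointing down it reaches from about 350 to 800 mm from the base axis. Payload 7.3 kg.
Tool frame: the origin (TCP) lies at the centre of the arm's flange, where the gripper is bolted on; the fingertips stand 173 mm ahead of it and the grasp point (between the pads) lies 155 mm ahead of it; z points along the fingers, y is the line along which they close (so a half turn about z gives the same grasp; the last joint's range is limited). The gripper opens to 85 mm and grips with 20 to 120 N. Pads are 22 mm wide; open, the fingers measure 114 mm over their backs; the gripper's body (76 mm by 85 mm) begins 54 mm behind the grasp point. The pads swing forward as they close: fully open they stand 13 mm farther back than shut.
Start: joints at [-73.281, 19.595, 87.324, -0, 73.075, -8.365], TCP at [222.592, -475.479, 404.722] pointing down, gripper open.
Joint ranges: [-145.02, 145.02], [-44.19, 115.74], [2.07, 154.8], [-57.11, 237.11], [16.16, 152.29], [-177.93, 177.93]. Speed limits (degrees/s): [147.25, 147.25, 180, 180, 180, 180].

INTERFACE

Orientations are given as [roll, pitch, yaw] about the fixed x, y, z axes, in that order (R = Rz(yaw) Ry(pitch) Rx(roll)).
In Python, from rig import bot, claw, viewer gives the robot as it stands. Calls block until the motion is done:
- bot.movep(position, orientation): joint-space move of the TCP to a pose.
- bot.line_to(position, rotation=None, max_speed=150): straight line of the TCP; rotation=None keeps the orientation; max_speed is the mean speed in mm/s.
- bot.move_j(angles): joint-space move.
- claw.set_gripper(opening, force=None): finger opening in mm; force is the grip in N (None keeps the last); returns when the fingers have stopped.
- bot.wait(seconds).
- bot.solve_ik(position, orientation): joint angles nearest the present ones, or None.
- viewer.read_camera(name): name is "scene" or "side" or "wrist"; returns the picture (480x640x3 uint8, blue, green, red); there is no depth.
- viewer.camera_params(name): a dict with "mtx" (3x3 intrinsics, pixels), "R" (3x3) and "t" (3): a world point X has camera coordinates R X + t; the wrist camera has in their place "hand_eye" (4x4, takes a point from camera to tool coordinates, whose origin is the TCP and whose axes are the flange's). Camera axes: x right, y down, z forward; pixel columns grow to the right and rows downward; lengths in mm; the calibration is good to about 2 mm. A picture is of the moment at which its call begins: read the wrist's pose just before it. camera_params takes no time and is no camera call.
A pose or a line that the arm cannot do raises bot.PlanningError and nothing moves.
- bot.sign_off(): hands the job in; it is judged then, once.
Readings, each from a call of its own:
- bot.current_clock(): time.
- bot.current_joints(): joint angles.
- bot.current_joint_vel(): joint speeds.
- bot.current_joint_efforts(): joint torques, N m.
- bot.current_tcp_pos(): TCP position.
- bot.current_tool_rot(): TCP orientation.
- bot.current_force(): force on the tool from outside, world axes, zero at the start.
- bot.current_torque(): the same for the moment, N m.
- bot.current_finger_gap(): finger opening in mm.
- bot.current_grip_force(): force on a finger pad.
Only numpy, scipy, OpenCV 4.12 (cv2) and the standard library are available. Lean on these libraries where they do the work, as an engineer would, in place of code of your own. Each camera call takes 0.05 s, during which the arm holds its last target. There are 200 camera calls.

TASK

The head of the small hand press is held up by its ratchet catch. Take the long square steel bar, put its end under the finger plate of the catch and flick the plate up until the catch stands well clear of the teeth, keeping the gripper itself off the catch. Then ease the head gently all the way down on to the anvil (its black round pad is there to push on), and leave the bar lying flat on the bench, set down rather than dropped.

Things in the scene. Friction and masses are not known exactly. Their poses are not given: they have to be found in the camera images.
- rod_mid (a point): Centre of the long loose steel bar: square section 12 x 12 mm, 220 mm long along its own x axis, about 0.2 kg. At the start it lies flat on the bench (centre 6 mm up), near a bar of the same section only 110 mm long and a screwdriver, which are not used; the three lie in any order.
- plate (a point): Centre of the underside of the catch's steel finger plate: 50 (x) by 40 (y) mm, 6 mm thick, level and 142 mm up at the start; it turns with the catch. Seen from the press it sticks out to -y on a 12 mm wide arm; the pin it turns on (along x) is 50 mm to +y and 3 mm up, the bracket's cheeks begin 36 mm to +y. Free space below it, to the outside and along x.
- pawl (a joint): Angle of the catch in rad: 0 engaged (plate level, nose under a tooth of the head's rack, head blocked), growing as the plate swings up; clear of the teeth from about 0.3, stop at 0.9. Its pin is stiff (about 2 N up at the plate) and it stays where it is left.
- pad (a point): Centre of the flat top of the black round pad, 60 mm across, on the press head; its axes are those of the fixed press, z up. 225 mm up at the start, 175 mm with the head fully down on the anvil. It is the press's highest part. Once the catch is clear the stiff slide needs a push of 3 to 10 N, and stays where it is left. The plate at the start is 110 mm to its -y, 83 mm lower.
Things that resemble listed ones, but are neither listed nor needed, are in the scene too. Leave any pink look-alike of the part that bears rod_mid alone.

How it is judged:
By the outcome, as a careful person would: the job done as asked, in the order asked, and still so for the second after the job is handed in, with the robot touching nothing.
It also fails if it takes over 58 s, if anything falls off the work surface, if the arm or the gripper's body presses on something with over 40 N, if the wrist force passes 120 N, or if a joint passes its speed limit or range.

## Working session

There is one attempt and no reset: what is moved stays moved. The work goes in short steps, each a Python script; the robot and the scene stay as the last script left them, time stands still between calls to the robot, and variables do not carry over. Pictures are saved under pics/ and viewed, at most 10 in all, crops included, and the job is handed in when it is done.

```bash
mkdir -p pics; ls; python3 - <<'E'
from rig import bot, claw, viewer
import cv2, numpy as np
for n in ("scene","side"):
    im=viewer.read_camera(n); cv2.imwrite(f"pics/{n}0.png",im)
    p=viewer.camera_params(n); print(n,np.round(p["mtx"],1).tolist(),np.round(-np.array(p["R"]).T@np.array(p["t"])).tolist())
print(bot.current_clock())
E
```

```text
pics
scene [[435.6, 0.0, 325.2], [0.0, 435.6, 233.0], [0.0, 0.0, 1.0]] [925.0, -90.0, 1017.0]
side [[595.4, 0.0, 307.3], [0.0, 595.4, 244.8], [0.0, 0.0, 1.0]] [54.0, 737.0, 1225.0]
0.1
```

View pics/scene0.png

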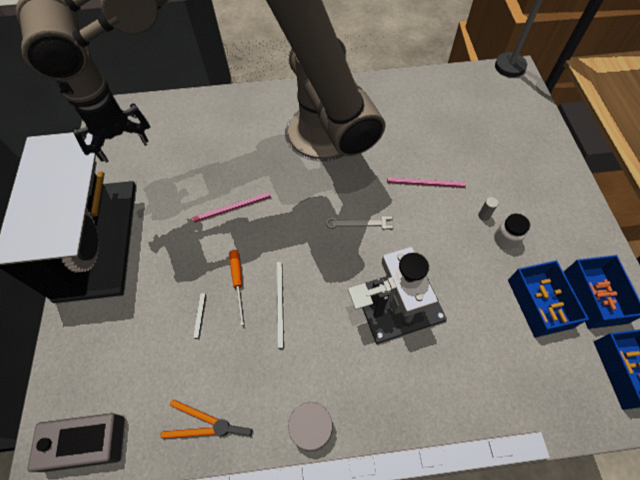

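View pics/side0.png

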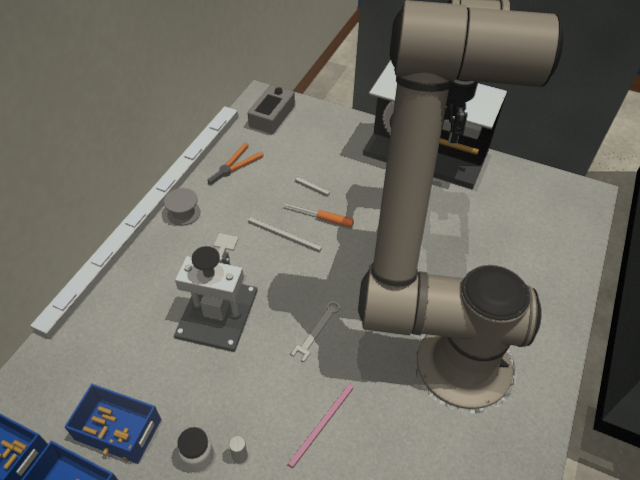

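Scene view: the long pale bar runs from (280,263) to (281,347). The press has its black pad at (413,266) and its finger plate at about (361,295). Things that could be taken for the bar:
- short bar at (200,316)
- pink bars at (232,207) and (427,183)
- spanner at (360,223)
- screwdriver at (237,288)

The dark-capped jar at (515,226) could be taken for the pad. By the description, I choose the bar at (280,305) and check it in a close crop.

```bash
python3 - <<'E'
import cv2, numpy as np
a=cv2.imread("pics/scene0.png"); b=cv2.imread("pics/side0.png")
c1=cv2.resize(a[235:360,260:460],None,fx=4,fy=4,interpolation=cv2.INTER_CUBIC)
c2=cv2.resize(b[200:350,160:335],None,fx=4,fy=4,interpolation=cv2.INTER_CUBIC)
cv2.imwrite("pics/c1.png",c1);cv2.imwrite("pics/c2.png",c2)
E
cat > h.py <<'E'
from rig import bot, claw, viewer
import cv2, numpy as np
from scipy.spatial.transform import Rotation as Rot
def ray(n,uv,):
    p=viewer.camera_params(n); R=np.array(p["R"]);t=np.array(p["t"]).ravel()
    d=R.T@np.linalg.solve(p["mtx"],[*uv,1]); return -R.T@t,d
def at_z(n,uv,z):
    c,d=ray(n,uv); return c+d*(z-c[2])/d[2]
def tri(uv1,uv2):
    (c1,d1),(c2,d2)=ray("scene",uv1),ray("side",uv2)
    s=np.linalg.lstsq(np.c_[d1,-d2],c2-c1,rcond=None)[0]
    p,q=c1+s[0]*d1,c2+s[1]*d2; return (p+q)/2,np.linalg.norm(p-q)
def proj(n,X):
    p=viewer.camera_params(n); v=np.array(p["mtx"])@(np.array(p["R"])@X+np.array(p["t"]).ravel()); return v[:2]/v[2]
E
```

```text
(no output)
```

View pics/c1.png

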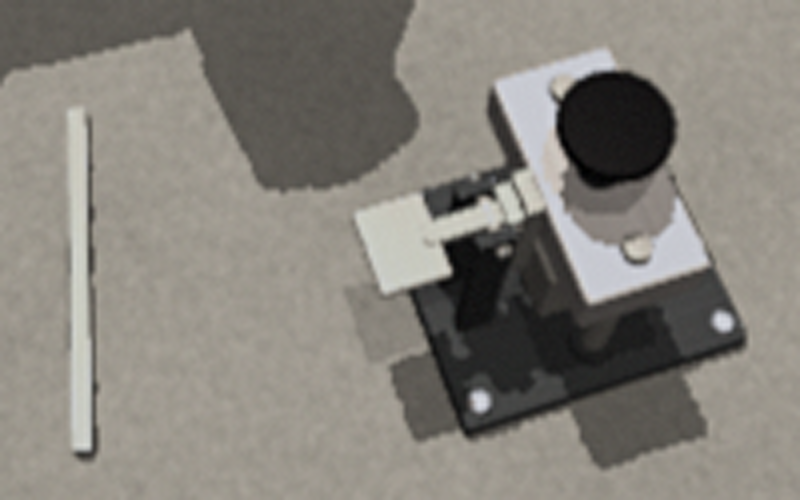

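View pics/c2.png

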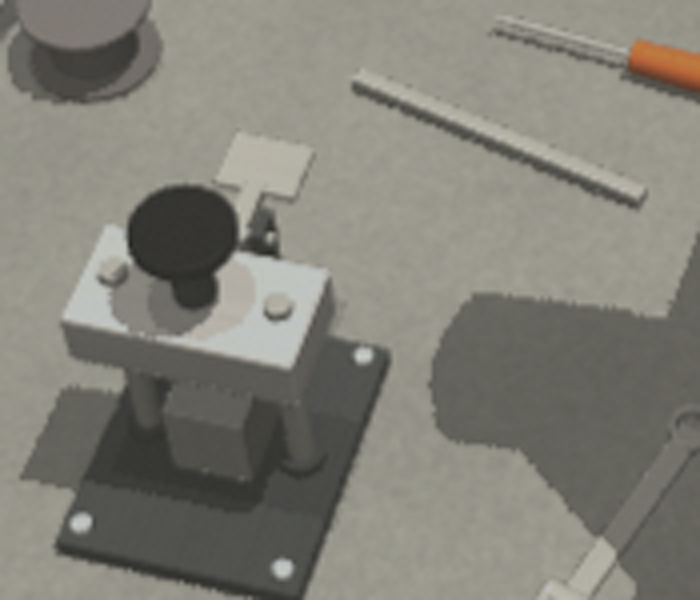

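The crops confirm the choice. The bar's top face runs from scene (279,262) to (281,348), pale and twice as long as the short one. Pad centre is at scene (414.2,266) and side (205.8,257.5). Plate centre is at scene (361,295.8) and side (226.5,241.5).

```bash
python3 - <<'E'
from h import *
s=lambda u,v:(260+u/4,235+v/4)
d=lambda u,v:(160+u/4,200+v/4)
np.set_printoptions(precision=1,suppress=True)
e1,e2=at_z("scene",s(78,108),12),at_z("scene",s(82,451),12)
f1,f2=at_z("side",d(642,187),12),at_z("side",d(359,73),12)
print("bar scene",e1,e2,np.linalg.norm(e1-e2),"side",f1,f2,np.linalg.norm(f1-f2))
print("pad",at_z("scene",s(617,124),225),at_z("side",d(183,230),225),tri(s(617,124),d(183,230)))
S=[(355,213),(425,192),(452,273),(383,295)]; 
print("plate",[at_z("scene",s(*p),148) for p in S])
D=[(238,131),(315,152),(294,198),(217,182)]
print("plate side",[at_z("side",d(*p),148) for p in D])
m=lambda L:tuple(np.mean(L,0))
print(at_z("scene",s(*m(S)),148),at_z("side",d(*m(D)),148),tri(s(*m(S)),d(*m(D))))
P=[at_z("scene",s(*p),12) for p in [(480,402),(722,321)]]; a=P[1]-P[0]; print("base yaw bolts",np.degrees(np.arctan2(a[1],a[0])))
E
```

```text
bar scene [ 435.1 -162.2   12. ] [ 653.8 -175.    12. ] 219.1001709699668 side [ 433.4 -167.5   12. ] [ 648.8 -176.6   12. ] 215.59669266542687
pad [581.6 119.3 225. ] [575.6 121.8 225. ] (array([578.8, 119.8, 220.2]), np.float64(2.273058622637282))
plate [array([581.8,  -9.9, 148. ]), array([574.6,  29.1, 148. ]), array([621.4,  35.5, 148. ]), array([628.8,  -2.1, 148. ])]
plate side [array([624.9,  -3.3, 148. ]), array([575.8,  -8.5, 148. ]), array([569.8,  27. , 148. ]), array([616.3,  35.6, 148. ])]
[602.   13.1 148. ] [596.6  12.8 148. ] (array([599.4,  12.2, 144.6]), np.float64(3.7721504315447363))
base yaw bolts 101.31899986720518
```

```bash
python3 - <<'E'
from h import *
np.set_printoptions(precision=1,suppress=True)
print(bot.current_tool_rot())
b=-2.9
for yaw in (b,b+180): print(yaw,bot.solve_ik([543,-170,300],[180,0,yaw]))
for yaw in (100.8,-79.2): print(yaw,bot.solve_ik([619,-90,290],[180,0,yaw]))
yaws=[y for y in (b,) ]
bot.movep([543,-170,330],[180,0,b])
p,r=np.array(bot.current_tcp_pos()),np.array(bot.current_tool_rot())
im=viewer.read_camera("wrist"); cv2.imwrite("pics/w1.png",im)
print(p,r,bot.current_clock(),bot.current_joints()); c=viewer.camera_params("wrist"); print(np.array(c["hand_eye"]),c["mtx"])
E
```

```text
[-179.9   -0.    25.1]
-2.9 [-25.1  29.9  88.6  -0.   61.6  67.8]
177.1 [ -25.1   29.9   88.6    0.    61.6 -112.2]
100.8 [-15.3  35.9  79.2   0.   64.9 -26.1]
-79.2 [-15.3  35.9  79.2  -0.   64.9 153.9]
[ 542.8 -170.8  330.2] [180.   -0.   -2.9] 1.8 [-25.2  28.   86.5  -0.   65.5  67.8]
[[-0.  -1.  -0.3 77. ]
 [ 1.   0.  -0.  -0. ]
 [ 0.  -0.3  1.  30.2]
 [ 0.   0.   0.   1. ]] [[428.8   0.  319.3]
 [  0.  428.8 236.2]
 [  0.    0.    1. ]]
```

View pics/w1.png

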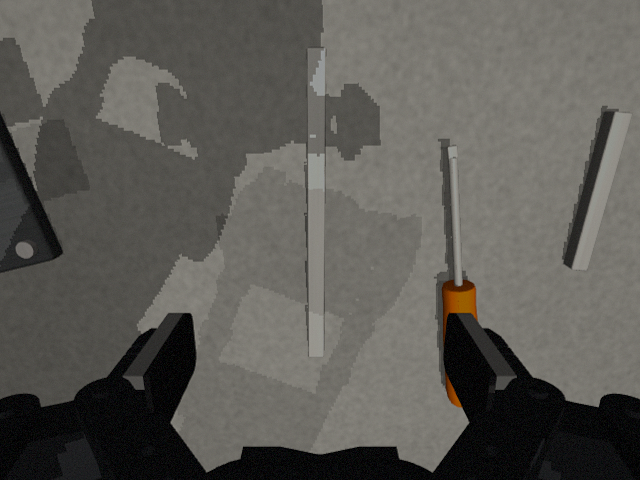

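Wrist view: the bar's top face runs from (316,48) to (316,355) between the fingers. The screwdriver handle is at (459,330) and clear.

```bash
cat >> h.py <<'E'
def wrist_at_z(uv,z,p,r):
    c=viewer.camera_params("wrist"); T=np.array(c["hand_eye"]); R=Rot.from_euler("xyz",r,degrees=True).as_matrix()
    o=p+R@T[:3,3]; d=R@T[:3,:3]@np.linalg.solve(c["mtx"],[*uv,1]); return o+d*(z-o[2])/d[2]
E
python3 - <<'E'
from h import *
np.set_printoptions(precision=1,suppress=True)
p,r=np.array(bot.current_tcp_pos()),np.array(bot.current_tool_rot())
a,b=wrist_at_z((316.5,48),12,p,r),wrist_at_z((316.5,355),12,p,r)
m=(a+b)/2; v=a-b; be=np.degrees(np.arctan2(v[1],v[0])); print(a,b,m,np.linalg.norm(v),be)
if abs(np.linalg.norm(v)-220)<8:
    claw.set_gripper(50)
    bot.movep([m[0],m[1],230],[180,0,be]); bot.line_to([m[0],m[1],176],max_speed=80)
    print(bot.current_force())
    claw.set_gripper(0,100); print(bot.current_finger_gap(),bot.current_grip_force(),bot.current_tcp_pos())
    bot.line_to([m[0],m[1],340],max_speed=150)
    print(bot.current_finger_gap(),bot.current_force(),bot.current_torque(),bot.current_tool_rot())
    cv2.imwrite("pics/w2.png",viewer.read_camera("wrist")); print(bot.current_clock())
E
```

```text
[ 652.3 -174.9   12. ] [ 434.9 -163.2   12. ] [ 543.6 -169.    12. ] 217.68169012141806 -3.076018675358966
[ 0.1 -0.5 -0.3]
8.651964174643828 98.68886590003967 [ 543.7 -169.1  176.8]
8.696559588359001 [-0.2  0.1 -2. ] [ 0.   0.  -0.1] [-180.     0.1   -3.1]
5.2917
```

View pics/w2.png

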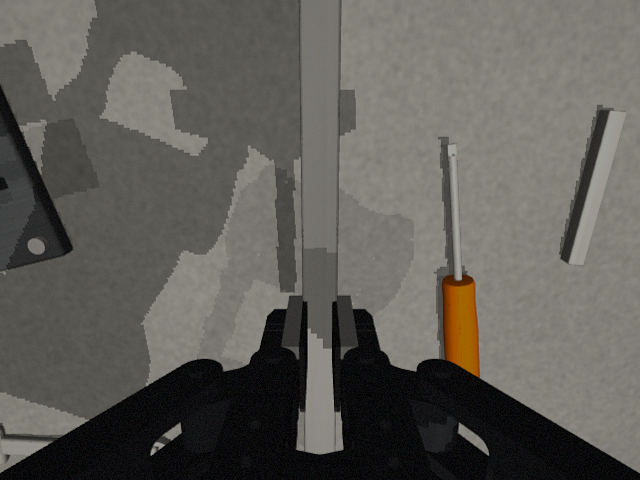

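The bar is held squarely: it runs up the picture at columns 300–340, parallel to the tool's x axis. Next I turn it toward the press and slide its end under the plate.

```bash
python3 - <<'E'
from h import *
np.set_printoptions(precision=1,suppress=True)
yaw=100.8; u=np.array([np.cos(np.radians(yaw)),np.sin(np.radians(yaw))]); P=np.array([599.5,13.])
C=P+u*4-u*110; pre=C-60*u
bot.movep([*pre,340],[180,0,yaw]); bot.line_to([*pre,295],max_speed=120)
bot.line_to([*C,295],max_speed=80)
print(bot.current_tcp_pos(),bot.current_force(),bot.current_clock())
a,b=viewer.read_camera("scene"),viewer.read_camera("side")
e=np.array([*(P-u*16),130.]); print(proj("scene",e),proj("side",e))
z=lambda i,y,x:cv2.resize(i[y:y+110,x:x+95],None,fx=4.2,fy=4.2,interpolation=cv2.INTER_CUBIC)
cv2.imwrite("pics/ins.png",np.hstack([z(a,240,320),z(b,180,190)]))
E
```

```text
[619.5 -91.4 295.1] [ 0.6 -0.1 -2.4] 8.2417
[353.2 299.9] [228.4 240.9]
```

View pics/ins.png

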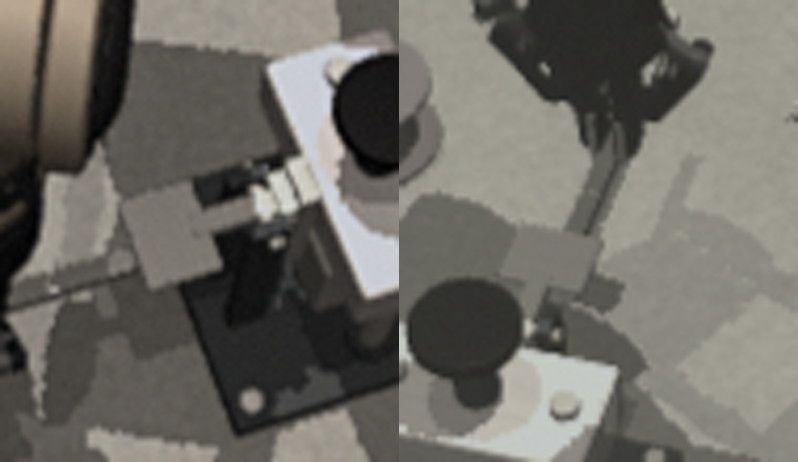

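The bar's end has gone under the plate: it enters at the left plate edge at about (130,272) in the scene half, and at about (578,232) in the side half. It may sit slightly low. I'll find contact by force while lifting, then raise a further 33 mm.

```bash
python3 - <<'E'
from h import *
np.set_printoptions(precision=1,suppress=True)
p=np.array(bot.current_tcp_pos()); z0=p[2]; f0=bot.current_force()[2]; zc=None; L=[]
for z in np.arange(z0+6,z0+30,2):
    bot.line_to([p[0],p[1],z],max_speed=40); f=bot.current_force()[2]-f0; L.append((z,f))
    if f<-1.2: zc=z; break
print(np.array(L),zc,bot.current_clock())
if zc:
    for k in range(1,5):
        bot.line_to([p[0],p[1],zc+8*k],max_speed=60); print(zc+8*k,bot.current_force(),bot.current_finger_gap())
a,b=viewer.read_camera("scene"),viewer.read_camera("side")
z=lambda i,y,x:cv2.resize(i[y:y+110,x:x+95],None,fx=4.2,fy=4.2,interpolation=cv2.INTER_CUBIC)
cv2.imwrite("pics/lift.png",np.hstack([z(a,240,320),z(b,170,190)])); print(bot.current_clock())
E
```

```text
[[300.9  -0.3]
 [302.9   0.4]
 [304.9  -0.2]
 [306.9  -0.6]
 [308.9  -1.6]] 308.9318746021009 9.6417
316.9318746021009 [-0.2 -0.4 -3.6] 8.802726613269627
324.9318746021009 [-0.1 -0.6 -3.4] 8.3610064198072
332.9318746021009 [ 0.1 -0.6 -3.7] 8.65687972552948
340.9318746021009 [ 0.5 -0.1 -2.5] 8.498289339362278
10.875
```

View pics/lift.png

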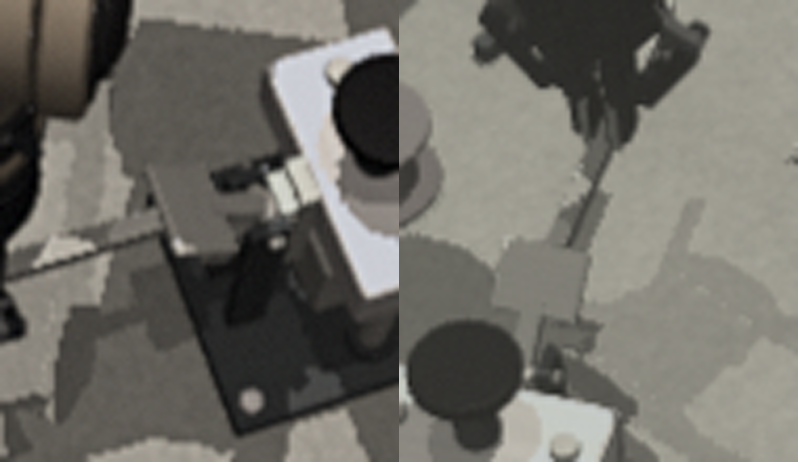

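The plate stands tilted up: its outer corner in the scene half moved from (120,197) to (148,165), and it rests on the bar. I'll estimate the angle from that corner, back out, and set the bar down where it was.

```bash
python3 - <<'E'
from h import *
np.set_printoptions(precision=1,suppress=True)
yaw=100.8; u=np.array([np.cos(np.radians(yaw)),np.sin(np.radians(yaw))]); w=np.array([u[1],-u[0]]); P=np.array([599.5,13.])
pin=P+50*u
for th in (0,.4,.5,.6,.7,.8):
    r,h=70*np.cos(th)-3*np.sin(th),70*np.sin(th)+3*np.cos(th)
    print(th,[((proj("scene",np.array([*(pin-u*r+w*s),145+h]))-[320,240])*4.2) for s in (-25,25)])
p=np.array(bot.current_tcp_pos())
bot.line_to([p[0],p[1],p[2]-5],max_speed=60)
q=p[:2]-70*u; bot.line_to([*q,p[2]-5],max_speed=120); print(bot.current_force())
cv2.imwrite("pics/off.png",cv2.resize(viewer.read_camera("scene")[240:350,320:415],None,fx=4.2,fy=4.2,interpolation=cv2.INTER_CUBIC))
m=[543.6,-169.0]
bot.movep([*m,330],[180,0,-3.1]); bot.line_to([*m,200],max_speed=150); bot.line_to([*m,180],max_speed=40)
f0=bot.current_force()[2]
for z in np.arange(179,174.9,-.5):
    bot.line_to([*m,z],max_speed=15); f=bot.current_force()[2]-f0
    if f>2: break
print(z,f,bot.current_tcp_pos()); bot.wait(.2); claw.set_gripper(40); bot.wait(.2)
bot.line_to([*m,260],max_speed=120)
print(bot.current_clock(),bot.current_force())
claw.set_gripper(0,40)
pad=[578.8,120.5]
bot.line_to([*m,440],max_speed=200); bot.movep([*pad,440],[180,0,-3.1 if bot.solve_ik([*pad,440],[180,0,10.8]) is None else 10.8])
b=viewer.read_camera("side"); a=viewer.read_camera("scene")
c=lambda i,y,x:cv2.resize(i[y:y+150,x:x+200],(400,300),interpolation=cv2.INTER_CUBIC)
o=cv2.imread("pics/off.png"); 
cv2.imwrite("pics/set.png",np.hstack([c(b,170,150),cv2.resize(o,(259,300))])); print(bot.current_clock(),bot.current_finger_gap())
E
```

```text
0 [array([117.1, 197.2]), array([150.2, 286.7])]
0.4 [array([131.6, 172.7]), array([165.9, 263.8])]
0.5 [array([138.5, 165.8]), array([173.1, 257.3])]
0.6 [array([146.5, 158.9]), array([181.5, 250.7])]
0.7 [array([155.6, 151.9]), array([191.1, 243.9])]
0.8 [array([165.8, 144.9]), array([201.7, 237.1])]
[ 0.9 -0.1 -2. ]
176.5 4.489107562182026 [ 543.6 -169.   176.8]
18.2583 [-1.3  0.2  0.1]
21.0 0.19351312451628636
```

View pics/set.png

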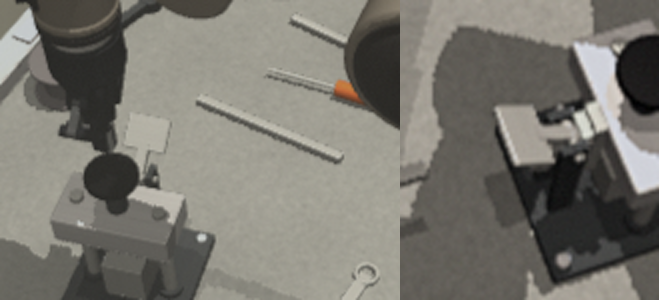

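The bar lies flat on the bench from (200,98) to (340,157) in the left half. The catch has stayed up at about 0.58 rad. The shut fingers are above the pad, so I press in small force-watched steps.

```bash
python3 - <<'E'
from h import *
np.set_printoptions(precision=1,suppress=True)
x,y,_=bot.current_tcp_pos(); x,y=578.8,120.5
bot.line_to([x,y,406],max_speed=60); f0=bot.current_force()[2]; z=406; L=[];fm=0
while z>344:
    z-=2 if z>356 else 0.7
    bot.line_to([x,y,z],max_speed=25); f=bot.current_force()[2]-f0; L.append((round(z,1),round(f,1)))
    if f>18: break
print(L,bot.current_tcp_pos(),bot.current_clock())
E
```

```text
[(404, np.float64(0.2)), (402, np.float64(0.3)), (400, np.float64(0.1)), (398, np.float64(0.9)), (396, np.float64(4.7)), (394, np.float64(5.2)), (392, np.float64(4.6)), (390, np.float64(5.8)), (388, np.float64(5.0)), (386, np.float64(5.2)), (384, np.float64(5.0)), (382, np.float64(5.0)), (380, np.float64(4.9)), (378, np.float64(4.7)), (376, np.float64(5.0)), (374, np.float64(4.6)), (372, np.float64(5.0)), (370, np.float64(5.3)), (368, np.float64(5.1)), (366, np.float64(4.7)), (364, np.float64(5.4)), (362, np.float64(4.6)), (360, np.float64(4.5)), (358, np.float64(5.0)), (356, np.float64(5.1)), (355.3, np.float64(6.2)), (354.6, np.float64(6.0)), (353.9, np.float64(5.4)), (353.2, np.float64(6.2)), (352.5, np.float64(6.0)), (351.8, np.float64(6.8)), (351.1, np.float64(6.2)), (350.4, np.float64(6.3)), (349.7, np.float64(5.9)), (349.0, np.float64(6.6)), (348.3, np.float64(6.5)), (347.6, np.float64(9.9)), (346.9, np.float64(13.5)), (346.2, np.float64(16.7)), (345.5, np.float64(21.0))] [578.6 120.5 348.3] 31.7167
```

The head met a hard stop after about 50 mm of travel at roughly 5 N, which matches the anvil. I'll retreat and take a last look.

```bash
python3 - <<'E'
from h import *
bot.line_to([578.8,120.5,360],max_speed=30); bot.line_to([578.8,120.5,450],max_speed=120)
bot.movep([450,-20,480],[180,0,10.8])
b,a=viewer.read_camera("side"),viewer.read_camera("scene")
c=lambda i,y,x:cv2.resize(i[y:y+150,x:x+200],(400,300),interpolation=cv2.INTER_CUBIC)
cv2.imwrite("pics/end.png",np.hstack([c(b,190,150),c(a,235,260)])); print(bot.current_clock(),bot.current_force())
for z in (175,225): print(z,proj("scene",np.array([578.8,120.5,z])),proj("side",np.array([578.8,120.5,z])))
E
```

```text
34.1417 [ 0.13678778 -0.058801   -0.13431229]
175 [410.56862616 274.7746861 ] [207.73484099 270.57355369]
225 [414.51928461 264.65108014] [204.75895814 256.54961773]
```

View pics/end.png

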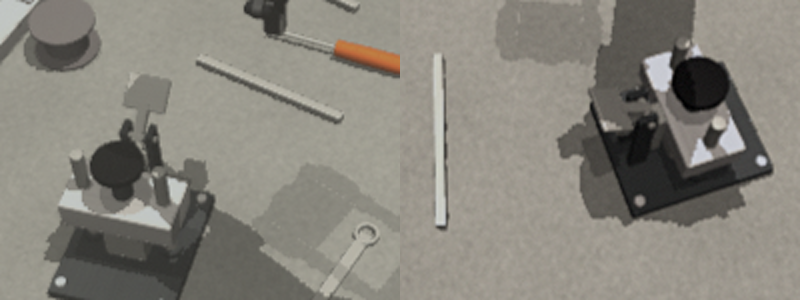

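The head is down: the pad is at scene (410,276), and a pad top at 175 mm projects to (410.6,274.8). The catch is still tilted clear, and the bar lies flat at scene (280,305).

```bash
python3 -c "
from rig import bot
print(bot.sign_off())"
```

```text
the job is handed in; nothing more can be done
None
```

The job is handed in at about 34 s: I flicked the catch up with the bar to about 0.58 rad and it stayed there, set the bar back down flat on the bench, then eased the head down at about 5 N until it stopped on the anvil.

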